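# Fit and clamp the length stop on the dowel jig

### The arm

A 6-joint arm with a two-finger parallel gripper is mounted at the origin on the work surface. World frame = base frame: x ahead of the robot, y to its left, z up, the work surface at z = 0. Lengths are in mm, angles in rad, forces in N, time in s.
With the tool pointing down it reaches from about 350 to 975 mm from the base axis. Payload 7.1 kg.
Tool frame: the origin (TCP) lies on the front face of the gripper's body, between the roots of the fingers; the fingertips stand 80 mm ahead of it and the grasp point (between the pads) lies 61 mm ahead of it (env.tips_ahead is the distance from the TCP to the fingertips, in mm); z points along the fingers, y is the direction in which the jaws open and shut (so a half turn about z gives the same grasp; the last joint's range is limited). The gripper opens to 88 mm and grips with 3 to 60 N. Pads are 20 mm wide; open, the fingers measure 115 mm over their backs; the gripper's body (75 mm by 178 mm) begins 61 mm behind the grasp point.
Start: joints at [-0.019, 0.423, 1.63, -0, 1.089, -0.019], TCP at [624.984, 0.026, 302.675] pointing down, gripper open.
Joint ranges: [-3, 3], [-0.9, 2.11], [0.09, 2.58], [-1.31, 4.45], [0.11, 2.69], [-2.54, 2.54]. Speed limits (rad/s): [2.39, 2.39, 3.01, 3.14, 3.14, 3.14].

### API

Orientations are given as a unit quaternion [x, y, z, w].
In Python, from station import env, set_gripper, viewer, workorder gives the robot as it stands. Calls block until the motion is done:
- env.reach(position, orientation): joint-space move of the TCP to a pose.
- env.move_l(position, rot=None, rate=150, f_stop=None): straight line of the TCP; rot=None keeps the orientation; rate is the mean speed in mm/s. With f_stop (N) it stops when the force on the tool has changed by that much, and returns True; else False.
- env.move_joints(angles): joint-space move.
- set_gripper(opening): finger opening in mm; the grip force is fixed at half the most; returns when the fingers have stopped.
- env.hold(seconds).
- env.ik(position, orientation): joint angles nearest the present ones, or None.
- env.read_state(): the state.
- viewer.camera(name): name is "scene" or "side" or "wrist"; returns the picture (400x640x3 uint8, blue, green, red); there is no depth.
- viewer.camera_params(name): a dict with "fx", "fy", "cx", "cy" (pixels), "pose" (4x4, takes a point from camera to world coordinates); the wrist camera has in their place "tool_from_camera" (4x4, takes a point from camera to tool coordinates, whose origin is the TCP and whose axes are the flange's). Camera axes: x right, y up, looking along -z (the intrinsics and any distortion apply to the point x, -y, -z); pixel columns grow to the right and rows downward; lengths in mm; the calibration is good to about 2 mm. A picture is of the moment at which its call begins: read the wrist's pose just before it. camera_params takes no time and is no camera call.
A pose or a line that the arm cannot do raises env.IKError and nothing moves.
- workorder.sign_off(): hands the job in, once; it reports no verdict.
The state is a dict: "time_s": time; "qpos": joint angles; "dq": joint speeds; "tau": joint torques, N m; "tool_pos": TCP position; "orientation": TCP orientation; "force": force on the tool from outside, world axes, zero at the start; "wrist_torque": the same for the moment, N m; "width": finger opening in mm.
Only numpy, scipy, OpenCV 4.12 (cv2) and the standard library are available. Lean on these libraries where they do the work, as an engineer would, in place of code of your own. Each camera call takes 0.05 s, during which the arm holds its last target. There are 200 camera calls.

### The job

Pick up the loose aluminium stop carriage, slide it onto the dovetail rail of the dowel-cutting jig from the rail's open end, with its black knob on the side away from the dowel lying on the jig, and gently run it fully home against the steel end plate. Then turn the black knob clockwise until the clamp is firmly hand-tight but not overtightened, and let go, leaving the other things on the bench undisturbed.

Things in the scene. Friction and masses are not known exactly. Their poses are not given: they have to be found in the camera images.
- jig: Fixed plywood board 240 x 170 x 18 mm carrying the aluminium dovetail rail along its middle. Origin: centre of its underside; z up, x along the rail from its open end to the end plate. On its +y side a loose 18 mm dowel lies between two low wooden strips (y = 60 mm); the -y side is bare. x points to the robot's left, give or take 20 degrees.
- rail_mouth (a point): Middle line of the rail at its open tip, at the height of its flat top, 46 mm above the bench; axes as the jig's. 204 mm long. The top reaches 20.5 mm to -y and 13.5 mm to +y of this line, the foot, 16 mm lower, 13 mm to -y; flanks lean out 27 degrees. The +y flank is a wear strip, mirror of the other but set inwards by an unknown 0 to 4.5 mm. The first 14 mm taper by 1.5 mm.
- stop_face (a point): On the steel end plate (8 mm thick, 50 mm wide, top 7 mm above the rail's top), in the middle of the face that meets the carriage, at the height of the rail's top; axes as the jig's. The carriage is home when carriage_nose meets this face.
- stop: The steel end plate across the far end of the rail; origin in the middle of the foot of the face that meets the carriage, 18 mm above the bench; axes as the jig's.
- carriage: Loose bare aluminium carriage, 0.3 to 0.5 kg, standing on its jaws on the bench. Origin: middle of the jaws' underside; x leads onto the rail. Body 60 (x) x 70 (y) x 28 mm; dovetail slot right through below, its ceiling at z = 18 mm; play on the rail 1 mm each side or more, 2 mm of lift. On the rail its underside is 28 mm above the bench. An arm (top at z = 21 mm) reaches to y = -83 mm.
- carriage_nose (a point): Middle of the carriage's leading face at the slot's ceiling: 30 mm ahead of and 18 mm above the carriage's origin; at rail-top height when seated. Axes as the carriage's.
- carriage_grip (a point): Point to grip in the block on top of the carriage, 48 mm above the carriage's origin. The block is 30 (x) x 18 (y) mm, from 28 to 60 mm above the origin. Axes as the carriage's.
- knob_grip (a point): On the black clamp knob's upright axis, mid height of its bar: 62 mm to the carriage's -y side, 46 mm above its origin. The bar is 40 mm long (this point's x axis), 12 mm thick (its y) and 22 mm tall; the arm below is 25 mm under this point.
- knob (a joint): Turn of the knob in rad, 0 to 3, starting at 0 to 0.2; clockwise from above is positive and tightens; each rad drives the shoe 5 mm. It bites, unseen, anywhere from 0.5 to 1.6 rad. Stopping after small steps, a hand feels about 0.1 N m of rubbing before that and 3 to 5 mN m more per N of clamp force after (0.22 N m at some 35 N), which rises 60 to 150 N a rad. One grasp turns it 1.4 rad at most.
- shoe: Dark steel clamp shoe, 24 mm long, inside the carriage's -y jaw, pressing along the carriage's y on the rail's flank; x, y, z as the carriage's. Tightening draws the carriage towards its knob by up to 6 mm, and letting go may ease the clamp a little. Over 20 N holds, 30 to 60 N is right, 80 N is too much.
Not all that is in view belongs to the job. What is shaped like the carriage but orange or red is not meant.

How it is judged (in metres and radians):
On the way, in this order (a step that is already met when the one before it is completed fails the run):
1. the carriage is threaded onto the rail from its open end, knob on the side away from the dowel, not yet home (x of carriage_nose in the frame of stop_face between -0.15 and -0.01 m and y of carriage_nose in the frame of stop_face between -0.008 and 0.005 m and z of carriage_nose in the frame of stop_face between -0.004 and 0.005 m and angle between the x axis of carriage and the x axis of jig, either way round below 0.08 rad and angle between carriage's own z axis and vertical below 0.1 rad), for 0.1 s.
2. the carriage is home against the end plate (x of carriage_nose in the frame of stop_face above -0.0025 m and y of carriage_nose in the frame of stop_face between -0.008 and 0.005 m and z of carriage_nose in the frame of stop_face between -0.004 and 0.005 m and angle between the x axis of carriage and the x axis of jig, either way round below 0.08 rad and angle between carriage's own z axis and vertical below 0.1 rad), for 0.2 s.
3. the clamp shoe grips the rail with more than 20 N (all of step 2 and contact force between shoe and jig above 20 N), for 0.2 s.
At the end, for the whole second after the job is handed in: The carriage sits on the rail, its leading face within 2.5 mm of the end plate, at rest and let go, and the clamp shoe presses on the rail with more than 20 N (all of step 3 and linear speed of carriage below 0.01 m/s); the robot touches nothing.
It fails at once if the carriage rams the end plate with more than 35 N (contact force between carriage and stop above 35 N).
It fails at once if on its way along the rail, more than 5 mm short of home, the carriage is forced or jammed against the rail with more than 40 N (contact force between carriage and jig above 40 N and x of carriage_nose in the frame of stop_face below -0.005 m).
It fails at once if the clamp is overtightened: shoe on rail above 80 N (contact force between shoe and jig above 80 N).
It fails at once if a bystander is pushed more than 30 mm (distance of any of dowel, tape, glue, offcut_a, offcut_b, square, mug, peg_stub from where it was at the start of the episode above 0.03 m).
It also fails if it takes over 72 s, if anything falls off the work surface, if the arm or the gripper's body presses on something with over 40 N, if the wrist force passes 120 N, or if a joint passes its speed limit or range.

## Working session

There is one attempt and no reset: what is moved stays moved. The work goes in short steps, each a Python script; the robot and the scene stay as the last script left them, time stands still between calls to the robot, and variables do not carry over. Pictures are saved under pics/ and viewed, about 8 in all and at most 12, crops included, and the job is handed in when it is done.

```bash
ls; mkdir -p pics
python3 - <<'E'
from station import env,set_gripper,viewer,workorder
import cv2,numpy as np
for n in("scene","side","wrist"):
    im=viewer.camera(n);cv2.imwrite(f"pics/{n}0.png",im)
    p=viewer.camera_params(n);print(n,{k:(np.round(v,3).tolist() if not isinstance(v,str) else v) for k,v in p.items()})
s=env.read_state();print(s)
a=cv2.imread("pics/scene0.png")
E
```

```text
pics
scene {'fx': 368.214, 'fy': 368.214, 'cx': 316.424, 'cy': 198.829, 'pose': [[-0.645, -0.473, 0.601, 942.348], [0.764, -0.375, 0.525, 419.511], [-0.023, 0.797, 0.603, 559.077], [0.0, 0.0, 0.0, 1.0]]}
side {'fx': 503.597, 'fy': 503.597, 'cx': 325.759, 'cy': 203.865, 'pose': [[0.99, 0.086, -0.109, 340.862], [-0.138, 0.553, -0.822, -806.79], [-0.01, 0.829, 0.559, 580.397], [0.0, 0.0, 0.0, 1.0]]}
wrist {'fx': 324.556, 'fy': 324.556, 'cx': 323.368, 'cy': 200.518, 'tool_from_camera': [[0.0, 0.955, 0.297, 81.956], [1.0, -0.001, 0.001, 0.559], [0.001, 0.297, -0.955, -81.235], [0.0, 0.0, 0.0, 1.0]]}
{'time_s': 0.15, 'qpos': array([-1.89956086e-02,  4.23669419e-01,  1.63049543e+00,  2.19605342e-06,
        1.08858769e+00, -1.89941323e-02]), 'dq': array([ 0.00041457, -0.00181471, -0.00296355, -0.00039826, -0.00095588,
       -0.00079061]), 'tau': array([ 9.52650989e-04, -5.44981134e+01, -2.73919362e+01,  6.45430083e-02,
        2.04369903e-02, -3.19723256e-05]), 'tool_pos': array([6.24669926e+02, 3.51813477e-02, 3.02085116e+02]), 'orientation': array([ 7.07107545e-01,  7.07105780e-01, -4.01518205e-04, -4.18471281e-04]), 'force': array([-0.65813051, -0.22229844, -0.28789413]), 'wrist_torque': array([ 0.02215228,  0.03488943, -0.02746145]), 'width': 87.79327725293153}
```

View pics/scene0.png

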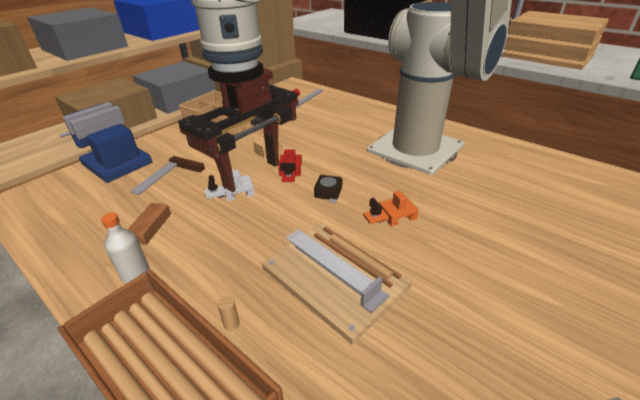

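View pics/side0.png

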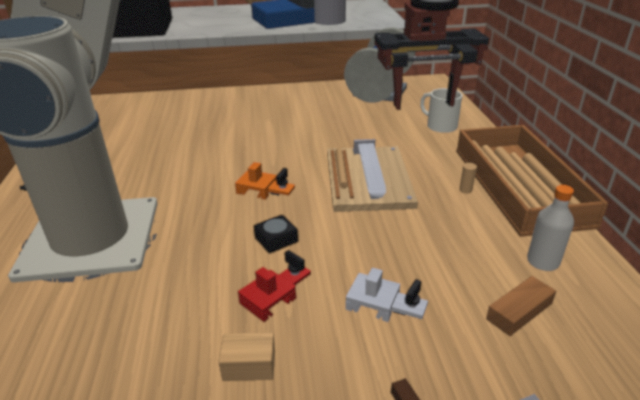

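Candidates for the carriage in the side view are orange (265,182), red (275,290) and silver (378,292). Silver matches the bare aluminium. Its knob faces right (world +x), and the jig's dowel is on the left with the end plate at the far end. Next I'll do rough localisation, then close wrist views.

```bash
cat > h.py <<'E'
from station import env,set_gripper,viewer,workorder
import cv2,numpy as np
from scipy.spatial.transform import Rotation as R
def T(s):
    M=np.eye(4);M[:3,:3]=R.from_quat(s["orientation"]).as_matrix();M[:3,3]=s["tool_pos"];return M
def cast(p,P,uv,z):
    d=np.array([(uv[0]-p["cx"])/p["fx"],-(uv[1]-p["cy"])/p["fy"],-1]);d=P[:3,:3]@d;o=P[:3,3]
    return o+d*(z-o[2])/d[2]
def proj(p,P,X):
    c=P[:3,:3].T@(np.asarray(X)-P[:3,3]);return np.array([p["cx"]-p["fx"]*c[0]/c[2],p["cy"]+p["fy"]*c[1]/c[2]])
def wrist(name):
    s=env.read_state();im=viewer.camera("wrist");p=viewer.camera_params("wrist")
    P=T(s)@np.array(p["tool_from_camera"]);cv2.imwrite(f"pics/{name}.png",im);np.save(f"pics/{name}.npy",P);return im,p,P
def down(yaw): # tool x at yaw from world x, z down
    c,s=np.cos(yaw),np.sin(yaw);return R.from_matrix(np.array([[c,s,0],[s,-c,0],[0,0,-1]])).as_quat()
E
python3 - <<'E'
from h import *
p=viewer.camera_params("side");P=np.array(p["pose"])
car=cast(p,P,(374,273),60);mouth=cast(p,P,(376,195),46);stop=cast(p,P,(365,143),53)
print(car,mouth,stop,cast(p,P,(413,286),57),down(np.pi/2))
set_gripper(40)
env.reach([car[0]+25,car[1]-70,330],down(np.pi/2)); wrist("wcar")
m=(mouth+stop)/2
env.reach([m[0],m[1]-70,330],down(np.pi/2)); wrist("wjig")
a=cv2.imread("pics/wcar.png");b=cv2.imread("pics/wjig.png")
cv2.imwrite("pics/both.png",cv2.resize(np.vstack([a,b]),None,fx=.75,fy=.75)); print(env.read_state()["time_s"])
E
```

```text
[ 488.84244854 -241.32436519   60.        ] [545.3856097   -6.29848875  46.        ] [565.69164179 199.45773881  53.        ] [ 540.93430565 -274.94629375   57.        ] [0.70710678 0.70710678 0.         0.        ]
3.6667
```

View pics/both.png

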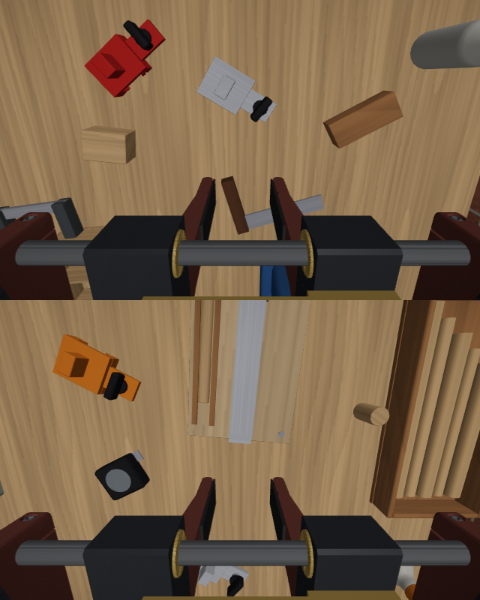

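Run:
```python
from h import *
env.reach([555,82,300],down(np.pi/2)); b,p,P=wrist("wjig2")
env.reach([495,-240,230],down(np.pi/2)); a,p,P2=wrist("wcar2")
def crop(im,p,P,X,h,w):
    u,v=proj(p,P,X).astype(int);x0=max(0,min(640-w,u-w//2));y0=max(0,min(400-h,v-h//2));print(x0,y0);return im[y0:y0+h,x0:x0+w]
ca=cv2.resize(crop(a,p,P2,[505,-250,50],200,260),None,fx=3,fy=3,interpolation=cv2.INTER_CUBIC)
cb=cv2.resize(b[0:290,200:460],None,fx=2,fy=2,interpolation=cv2.INTER_CUBIC)
cv2.imwrite("pics/ca.png",ca);cv2.imwrite("pics/cb.png",cb);print(env.read_state()["time_s"])
```

```text
203 112
5.3917
```

View pics/ca.png

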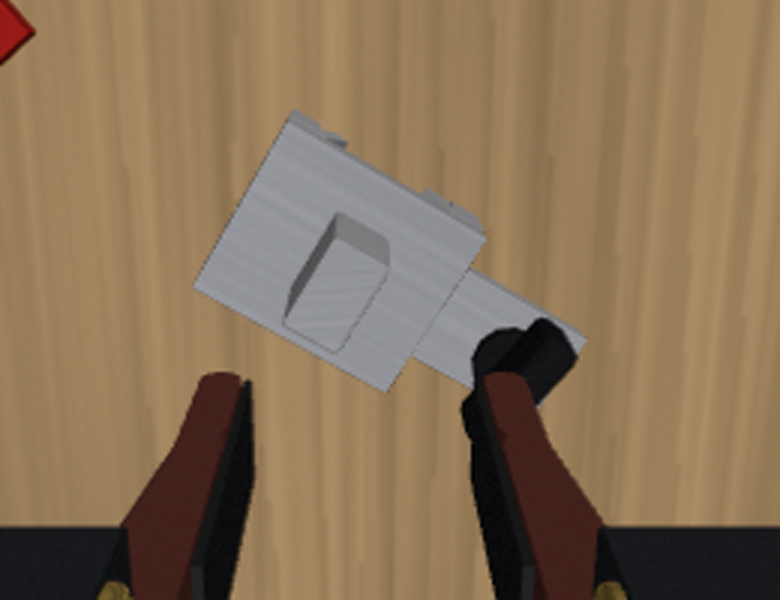

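View pics/cb.png

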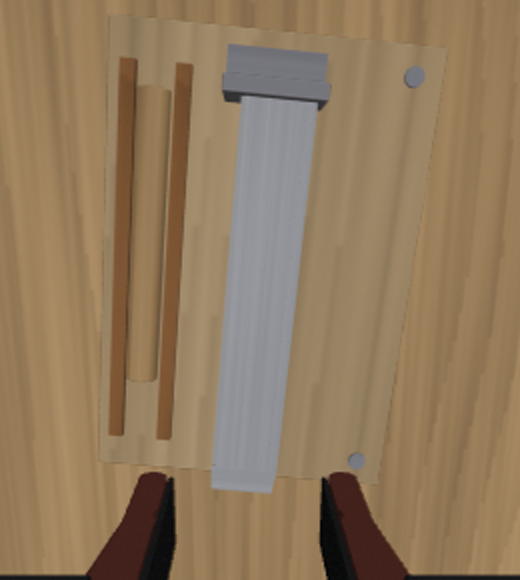

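Crop 1 shows the silver carriage. Its block-top corners are about (335,238), (389,266), (341,352) and (284,323), and its body corners are about (290,117), (485,238), (387,392) and (195,287). Crop 2 shows the rail: the -y edge runs from (318,104) to (275,465), the +y edge from (240,98) to (213,465), and the tip is at v≈490.

Run:
```python
from h import *
p=viewer.camera_params("wrist");P=np.load("pics/wcar2.npy");Q=np.load("pics/wjig2.npy")
f=lambda L,z:np.array([cast(p,P,(203+x/3,112+y/3),z) for x,y in L])
b=f([(335,238),(389,266),(341,352),(284,323)],60);B=f([(290,117),(485,238),(387,392),(195,287)],28)
for q in(b,B):
    d=[q[(i+1)%4]-q[i] for i in range(4)];print(q.mean(0).round(1),[round(np.linalg.norm(x),1) for x in d],[round(np.degrees(np.arctan2(x[1],x[0])),1) for x in d])
g=lambda L,z:np.array([cast(p,Q,(200+x/2,y/2),z) for x,y in L])
r=g([(318,104),(275,465),(240,98),(213,465),(273,490),(212,488)],46);print(r.round(1))
x=r[0]-r[1];print("rail yaw -y edge",np.degrees(np.arctan2(x[1],x[0])),"+y edge",np.degrees(np.arctan2(*(r[2]-r[3])[1::-1])))
s=g([(225,75),(330,85)],53);print(s)
bd=g([(110,15),(446,47),(378,484),(99,460)],18);d=np.roll(bd,-1,0)-bd;print(bd.mean(0),[ (round(np.linalg.norm(x),1),round(np.degrees(np.arctan2(x[1],x[0])),1)) for x in d])
st=g([(128,58),(117,435),(184,65),(164,438)],25);print(np.degrees(np.arctan2(*(st[0]-st[1])[1::-1])),np.degrees(np.arctan2(*(st[2]-st[3])[1::-1])))
```

```text
[ 489.4 -244.4   60. ] [np.float64(16.5), np.float64(28.3), np.float64(17.9), np.float64(28.2)] [np.float64(-28.3), np.float64(-117.6), np.float64(151.2), np.float64(59.7)]
[ 489.4 -244.5   28. ] [np.float64(68.7), np.float64(58.6), np.float64(68.9), np.float64(60.4)] [np.float64(-32.1), np.float64(-119.9), np.float64(149.3), np.float64(59.9)]
[[588.4 206.6  46. ]
 [570.6  22.4  46. ]
 [551.6 209.2  46. ]
 [536.1  22.3  46. ]
 [569.7   7.1  46. ]
 [535.4   8.3  46. ]]
rail yaw -y edge 84.48800793114006 +y edge 85.27011370802799
[[544.83138929 217.85374975  53.        ]
 [592.97085901 213.71798224  53.        ]]
[560.50964502 124.64074015  18.        ] [(np.float64(167.7), np.float64(-4.8)), (np.float64(239.0), np.float64(-94.7)), (np.float64(169.6), np.float64(174.8)), (np.float64(237.8), np.float64(84.9))]
85.08404471372299 85.00650559366662
```

Jig yaw is about 85.0°, with the rail midline through (559.4, 116.3) and the tip at y≈7.7. The carriage is at (489.4, -244.5), yaw 59.5°. Now I'll grasp it.

Run:
```python
from h import *
y=np.radians(59.5);q=down(y)
env.reach([489.4,-244.5,200],q);env.move_l([489.4,-244.5,111],rate=80,f_stop=8)
print(env.read_state()["tool_pos"])
set_gripper(10);s=env.read_state();print(s["width"],s["force"],s["tool_pos"])
env.move_l([489.4,-244.5,220],rate=120)
Y=np.radians(85.0);ax=np.array([np.cos(Y),np.sin(Y)]);ny=np.array([-np.sin(Y),np.cos(Y)])
m=np.array([559.4,116.3])-ax*108.8  # tip
c=m-ax*(30+25)-0.5*ny
env.reach([*c,220],down(Y));env.move_l([*c,140.5],rate=120);env.hold(.3)
s=env.read_state();print(c,s["tool_pos"],s["force"],s["wrist_torque"],s["width"],s["time_s"])
w,p,P=wrist("hold");b=viewer.camera("side")
P2=viewer.camera_params("side");u,v=proj(P2,np.array(P2["pose"]),[*m,50]).astype(int)
cv2.imwrite("pics/side1.png",b)
cv2.imwrite("pics/hold2.png",np.hstack([cv2.resize(w[20:270,200:450],(500,500)),cv2.resize(b[v-70:v+80,u-50:u+40],(300,500),interpolation=cv2.INTER_CUBIC)]))
```

```text
[ 489.69104621 -244.67050747  111.48867489]
17.453431919768324 [-2.94054487  1.25503225  4.38417017] [ 489.2960799  -244.43227617  111.2605549 ]
[545.62198669 -46.92026942] [545.92928652 -46.90262376 141.110949  ] [-0.66206719 -0.22510726 -3.76557406] [ 0.00567063  0.03315816 -0.00879359] 17.712216902650237 10.7
```

View pics/hold2.png

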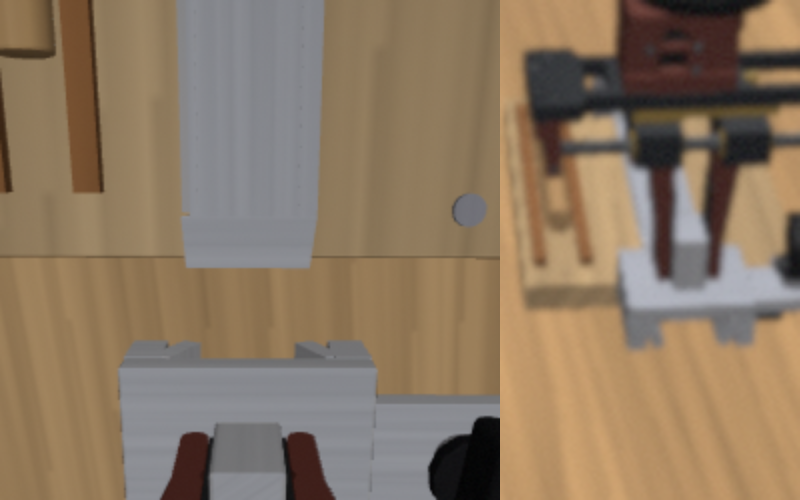

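```bash
cat > j.py <<'E'
from h import *
Y=np.radians(85.0);ax=np.array([np.cos(Y),np.sin(Y)]);ny=np.array([-np.sin(Y),np.cos(Y)])
m=np.array([559.4,116.3])-ax*108.8
def jig(X): d=np.asarray(X)[:2]-m;return np.array([d@ax,d@ny])
E
python3 - <<'E'
from j import *
p=viewer.camera_params("wrist");P=np.load("pics/hold.npy")
f=lambda x,y,z:jig(cast(p,P,(200+x/2,20+y/2),z)).round(1)
print("body",f(121,362,58),f(375,362,58),"block front top",f(217,424,90),f(282,424,90))
print("rail full",f(181,215,46),f(317,215,46),f(179,20,46),f(323,20,46),"tip",f(187,268,44.5),f(310,268,44.5))
print("TCP",jig(env.read_state()["tool_pos"]),R.from_quat(env.read_state()["orientation"]).as_matrix()[:,2])
E
```

```text
body [-24.3  32.1] [-24.3 -35.3] block front top [-28.6   5.3] [-28.6  -9. ]
rail full [12.9 16.2] [ 12.9 -20. ] [59.6 15.3] [ 59.6 -19.9] tip [-1.4 15.1] [ -1.4 -18.7]
TCP [-54.9379015   -0.64777599] [ 6.58900639e-04 -6.06274767e-05 -9.99999781e-01]
```

The view shows the carriage held squarely. The rail's -y edge reads -20.0 and its left edge about +16, so the wear strip is inset about 4.5 mm. The carriage centre sits about 2 mm to -y of the midline, near the middle of its play, so I'll lower 0.7 mm and thread it on.

Run:
```python
from j import *
def rep(t):
    s=env.read_state();print(t,jig(s["tool_pos"]).round(2),round(s["tool_pos"][2],2),s["force"].round(1),s["wrist_torque"].round(2),round(s["time_s"],1))
rep("start")
def to(x,y,z,**k): return env.move_l([*(m+ax*x+ny*y),z],**k)
to(-54,-0.5,139.8,rate=30);env.hold(.3);rep("low")
for x in(-24,-8,10,40):
    h=to(x,-0.5,139.8,rate=30 if x<20 else 40,f_stop=6);env.hold(.2);rep((x,h))
    if h:break
```

```text
start [-54.94  -0.65] 140.89 [ 0.2  0.6 -3.9] [-0.02 -0.01 -0.  ] 10.8
low [-54.    -0.49] 139.77 [ 0.   0.7 -3.5] [-0.01 -0.02  0.03] 11.3
(-24, False) [-24.15  -0.51] 139.79 [ 1.4  0.2 -4.5] [-0.01 -0.05  0.04] 12.7
(-8, False) [-8.13 -0.48] 139.79 [ 0.5  0.6 -3.7] [ 0.02  0.01 -0.01] 13.6
(10, False) [ 9.85 -0.51] 139.82 [ 0.1 -0.3 -4.5] [-0.03  0.07  0.01] 14.5
(40, False) [39.77 -0.48] 139.77 [-0.1 -0.3 -4.4] [-0.04 -0.05 -0.05] 15.6
```

Run:
```python
from j import *
def rep(t):
    s=env.read_state();print(t,jig(s["tool_pos"]).round(2),round(s["tool_pos"][2],2),s["force"].round(1),s["wrist_torque"].round(2),round(s["time_s"],1))
def to(x,y,z,**k): return env.move_l([*(m+ax*x+ny*y),z],**k)
print(to(155,-0.5,139.8,rate=60,f_stop=8));env.hold(.2);rep("155")
h=to(190,-0.5,139.8,rate=12,f_stop=7);env.hold(.2);rep(h)
if h:
    x=jig(env.read_state()["tool_pos"])[0]
    h=to(x,-9,139.8,rate=8,f_stop=6);env.hold(.2);rep(("lat",h))
```

```text
False
155 [154.84  -0.53] 139.82 [-0.6 -0.3 -3.5] [ 0.06  0.01 -0.01] 17.9
True [ 1.7372e+02 -9.0000e-02] 139.29 [ 0.5 -0.7  4.8] [-0.01 -0.07 -0.05] 19.7
('lat', True) [173.73  -0.32] 139.3 [ 0.1 -0.1  5.2] [ 0.13 -0.08  0.04] 20.4
```

Run:
```python
from j import *
def rep(t):
    s=env.read_state();print(t,jig(s["tool_pos"]).round(2),round(s["tool_pos"][2],2),s["force"].round(1),s["wrist_torque"].round(2),round(s["width"],2),round(s["time_s"],1))
def to(x,y,z,**k): return env.move_l([*(m+ax*x+ny*y),z],**k)
rep(0)
h=to(173.5,-.4,139.9,rate=10);env.hold(.3);rep(("up",h))
h=to(182,-.4,139.9,rate=8,f_stop=7);rep(h);env.hold(.3);rep("push")
w,p,P=wrist("home1");b=viewer.camera("side");P2=viewer.camera_params("side");u,v=proj(P2,np.array(P2["pose"]),[*(m+ax*190),50]).astype(int)
cv2.imwrite("pics/home1b.png",np.hstack([cv2.resize(w[0:270,180:450],(500,500)),cv2.resize(b[v-70:v+80,u-50:u+40],(300,500),interpolation=cv2.INTER_CUBIC)]))
```

```text
0 [173.73  -0.32] 139.3 [ 0.1 -0.1  5.2] [ 0.13 -0.08  0.04] 17.45 20.4
('up', False) [ 1.7337e+02 -1.4000e-01] 139.5 [ 0.3  0.  -3.9] [-0.01  0.02 -0.  ] 17.93 20.9
True [ 1.7397e+02 -6.0000e-02] 139.39 [-0.7 -0.7  3.2] [-0.11 -0.03 -0.  ] 17.86 21.3
push [ 1.7391e+02 -7.0000e-02] 139.36 [ 0.2 -1.7  5.3] [-0.05 -0.23  0.02] 17.95 21.6
```

View pics/home1b.png

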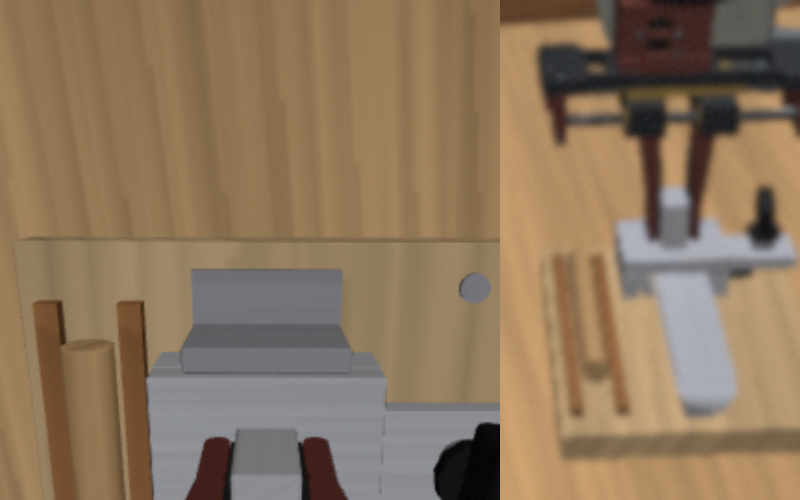

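Run:
```python
from j import *
def rep(t):
    s=env.read_state();f=s["force"];print(t,jig(s["tool_pos"]).round(2),round(s["tool_pos"][2],2),"Fjig",round(f[:2]@ax,1),round(f[:2]@ny,1),round(f[2],1),s["wrist_torque"].round(2),round(s["time_s"],1))
def to(x,y,z,**k): return env.move_l([*(m+ax*x+ny*y),z],**k)
to(173,-.3,140.5,rate=10);env.hold(.3);rep("up")
h=to(182,-.3,140.5,rate=6,f_stop=7);rep(h);env.hold(.3);rep("push")
```

```text
up [173.04  -0.29] 140.22 Fjig 2.1 -3.0 -8.3 [ 0.39 -0.64  0.02] 22.4
True [174.23  -0.27] 139.9 Fjig -0.2 -1.5 -4.0 [ 0.   -0.32  0.01] 23.1
push [174.24  -0.2 ] 139.47 Fjig -1.6 1.3 4.4 [-0.11  0.04 -0.02] 23.4
```

Run:
```python
from j import *
def rep(t):
    s=env.read_state();f=s["force"];print(t,jig(s["tool_pos"]).round(2),round(s["tool_pos"][2],2),"Fjig",round(f[:2]@ax,1),round(f[:2]@ny,1),round(f[2],1),s["wrist_torque"].round(2),round(s["time_s"],1));return f[:2]@ax,s
def to(x,y,z,**k): return env.move_l([*(m+ax*x+ny*y),z],**k)
for x in np.arange(173.8,178,.5):
    to(x,-.3,139.9,rate=10);env.hold(.15);f,s=rep(round(x,1))
    if f<-7:break
```

```text
173.8 [173.8   -0.19] 139.61 Fjig -0.1 -1.1 -4.0 [ 0.09 -0.28  0.03] 23.8
174.3 [ 1.7407e+02 -1.7000e-01] 139.66 Fjig -1.3 -1.6 -5.7 [-0.31 -0.37 -0.  ] 24.2
174.8 [ 1.7441e+02 -1.6000e-01] 139.68 Fjig -4.4 -3.0 -5.8 [-0.95 -0.41 -0.12] 24.6
175.3 [174.51  -0.18] 139.72 Fjig -6.9 -3.4 -6.5 [-1.35 -0.43 -0.04] 25.0
175.8 [ 1.746e+02 -1.700e-01] 139.74 Fjig -8.6 -3.7 -5.6 [-1.72 -0.48 -0.07] 25.4
```

Home contact is clear: the force builds from x≈174.4. Next I'll draw the carriage to -y until its jaw meets the wear strip, so tightening won't drag the knob sideways.

Run:
```python
from j import *
def rep(t):
    s=env.read_state();f=s["force"];print(t,jig(s["tool_pos"]).round(2),round(s["tool_pos"][2],2),"Fjig",round(f[:2]@ax,1),round(f[:2]@ny,1),round(f[2],1),s["wrist_torque"].round(2),round(s["time_s"],1));return f[:2]@ny,s
def to(x,y,z,**k): return env.move_l([*(m+ax*x+ny*y),z],**k)
for y in np.arange(-.8,-8,-.7):
    to(175.2,y,139.7,rate=12);env.hold(.1);f,s=rep(round(y,1))
    if f>7:break
```

```text
-0.8 [174.51  -0.31] 139.67 Fjig -6.4 -0.7 -3.4 [-1.26 -0.06 -0.08] 25.7
-1.5 [174.52  -0.46] 139.67 Fjig -6.5 1.2 -1.1 [-1.13  0.34 -0.04] 26.1
-2.2 [174.49  -0.61] 139.65 Fjig -6.1 3.9 -0.3 [-0.99  0.67 -0.02] 26.4
-2.9 [174.51  -0.8 ] 139.64 Fjig -6.2 5.4 2.5 [-0.84  1.03  0.05] 26.8
-3.6 [174.48  -1.02] 139.65 Fjig -6.2 7.7 3.5 [-0.78  1.39  0.1 ] 27.1
```

Run:
```python
from j import *
def rep(t):
    s=env.read_state();f=s["force"];print(t,jig(s["tool_pos"]).round(2),round(s["tool_pos"][2],2),"Fjig",round(f[:2]@ax,1),round(f[:2]@ny,1),round(f[2],1),s["wrist_torque"].round(2),round(s["time_s"],1));return f[:2]@ny,s
def to(x,y,z,**k): return env.move_l([*(m+ax*x+ny*y),z],**k)
for x,y in((174.5,-3.6),(174.5,-4.5),(174.5,-5.2)):
    to(x,y,139.6,rate=12);env.hold(.15);f,s=rep(round(y,1))
    if f>12:break
to(174.9,-1.4,139.5,rate=20);env.hold(.2);rep("relax")
```

```text
-3.6 [174.35  -2.39] 139.57 Fjig -2.4 6.0 1.5 [-0.43  0.93  0.07] 27.5
-4.5 [174.33  -3.35] 139.57 Fjig -2.8 4.7 0.5 [-0.47  0.92  0.02] 27.9
-5.2 [174.35  -4.03] 139.54 Fjig -2.8 4.5 0.8 [-0.39  0.92  0.06] 28.3
relax [174.46  -2.43] 139.8 Fjig -6.5 -2.2 -3.0 [-1.36 -0.45 -0.1 ] 28.9
```

Run:
```python
from j import *
def rep(t):
    s=env.read_state();f=s["force"];print(t,jig(s["tool_pos"]).round(2),round(s["tool_pos"][2],2),"Fjig",round(f[:2]@ax,1),round(f[:2]@ny,1),round(f[2],1),s["wrist_torque"].round(2),round(s["time_s"],1));return f[:2]@ny,s
def to(x,y,z,**k): return env.move_l([*(m+ax*x+ny*y),z],**k)
x,y=174.5,-4.5
while y>-10:
    to(x,y,139.6,rate=12);env.hold(.1);f,s=rep(round(y,1))
    if f>10:break
    y-=.8
a=jig(s["tool_pos"])[1]
to(174.6,a-.3,139.5,rate=20);env.hold(.2);rep("relax")
```

```text
-4.5 [174.36  -3.97] 139.55 Fjig -3.4 3.8 -0.4 [-0.7   0.62  0.03] 29.4
-5.3 [174.36  -4.31] 139.56 Fjig -4.2 4.5 0.6 [-0.58  0.9   0.09] 29.7
-6.1 [174.36  -4.9 ] 139.54 Fjig -4.0 5.3 1.3 [-0.58  0.98  0.07] 30.1
-6.9 [174.36  -5.32] 139.54 Fjig -3.2 7.3 3.9 [-0.46  1.37 -0.  ] 30.4
-7.7 [174.34  -5.49] 139.53 Fjig -3.5 9.8 5.2 [-0.26  1.78  0.04] 30.8
-8.5 [174.34  -5.66] 139.53 Fjig -3.4 11.8 7.2 [-0.1   2.17  0.06] 31.1
relax [174.37  -5.14] 139.53 Fjig -4.8 3.7 0.8 [-0.65  0.83  0.01] 31.6
```

The jaw meets the wear strip at y≈-5.3. I'll release the block and go to the knob.

```bash
cat > k.py <<'E'
from j import *
KX,KY,KZ=174.4,-67.3,137.5
def meas(n=5):
    t=[];f=[]
    for _ in range(n):
        env.hold(.03);s=env.read_state();t.append(s["wrist_torque"][2]);f.append(s["force"])
    f=np.mean(f,0);return np.mean(t),np.array([f[:2]@ax,f[:2]@ny,f[2]]),s
def pose(yaw,x=KX,y=KY,z=KZ): return [*(m+ax*x+ny*y),z],down(yaw)
def turn(yaw,x=KX,y=KY): env.move_joints(env.ik(*pose(yaw,x,y)))
E
python3 - <<'E'
from k import *
set_gripper(30);env.hold(.1)
s=env.read_state();print(jig(s["tool_pos"]),s["force"].round(1))
env.move_l([*s["tool_pos"][:2],195],rate=120)
y0=Y-.1
env.reach(*pose(y0,z=195));a=env.read_state()
w,p,P=wrist("knob")
print("q6",a["qpos"][5],env.ik(*pose(y0-1.5,z=195))[5], meas(3)[:2])
cv2.imwrite("pics/knobc.png",w[100:400,140:500])
print(env.read_state()["time_s"])
E
```

```text
[174.74891784  -6.15593797] [ 0.7 -1.4 -0.3]
q6 0.4402831290147165 1.9403469422470678 (np.float64(-0.03765215774639333), array([ 0.02963334, -0.03761306, -0.19331486]))
33.2417
```

View pics/knobc.png

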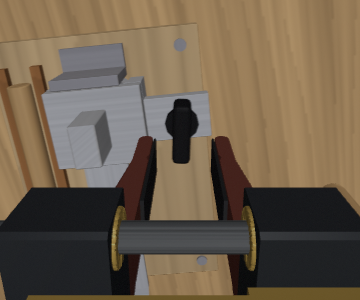

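The knob bar at crop (181,130) lies parallel to the jaws and between them, and the carriage is against the plate. I'll grip the knob and turn it in small steps.

Run:
```python
from k import *
p=viewer.camera_params("wrist");P=np.load("pics/knob.npy")
for uv in((181,100),(181,162)): print("bar end",jig(cast(p,P,(140+uv[0],100+uv[1]),85)))
y0=Y-.1
b0,_,_=meas(3)
env.move_l(pose(y0)[0],rate=90,f_stop=8)
set_gripper(5);t,f,s=meas();print("w",s["width"],jig(s["tool_pos"]),s["tool_pos"][2],t-b0,f.round(1))
th=0;base=[];log=[]
step=.1
while th<1.35:
    th+=step;turn(y0-th);env.hold(.05);t,f,s=meas();t-=b0
    print(round(th,2),round(t,3),f.round(1),round(s["time_s"],1))
    if th<.45: base.append(t)
    r=t-np.median(base)
    step=.05 if r>.035 else .1
    if r>.15 or t>.3 or np.abs(f[:2]).max()>20: break
```

```text
bar end [197.33256099 -68.62871254]
bar end [155.32281144 -64.30916765]
w 22.06455661231901 [174.48387683 -66.96675667] 137.81060857239208 0.001921810715927036 [0.6 4.6 3.3]
0.1 0.068 [0.5 5.1 5.2] 35.1
0.2 0.033 [-0.   4.2  5.3] 35.5
0.3 0.051 [-0.6  3.3  5.3] 36.0
0.4 0.098 [-1.9  1.9  5.1] 36.5
0.45 0.164 [-2.9  0.6  4.6] 36.9
0.5 0.178 [-4.6 -2.2  5.1] 37.4
0.55 0.12 [-5.2 -2.4  4.4] 37.9
0.6 0.104 [-5.6 -2.7  5.1] 38.3
0.65 0.121 [-5.3 -2.8  4.6] 38.8
0.7 0.114 [-5.8 -3.3  4.4] 39.3
0.75 0.134 [-6.1 -3.2  4.4] 39.7
0.8 0.139 [-6.1 -3.6  4.4] 40.2
0.85 0.134 [-6.9 -3.4  4.5] 40.7
0.9 0.158 [-6.8 -3.6  4. ] 41.1
0.95 0.161 [-7.7 -4.3  4.5] 41.6
1.0 0.151 [-7.9 -3.7  4.3] 42.1
1.05 0.134 [-8.6 -4.5  4. ] 42.5
1.1 0.151 [-8.8 -4.7  3.9] 43.0
1.15 0.189 [-9.  -4.8  3.5] 43.5
1.2 0.181 [-9.7 -5.   4.2] 43.9
1.25 0.203 [-10.6  -5.2   4.2] 44.4
1.3 0.225 [-10.4  -5.    4.2] 44.9
```

Run:
```python
from k import *
s=env.read_state();print(s["width"],jig(s["tool_pos"]),s["tool_pos"][2])
set_gripper(34);t,f,s=meas();print("open",t,f)
env.move_l([*s["tool_pos"][:2],180],rate=150)
w,p,P=wrist("knob2");print(env.read_state()["time_s"])
b=viewer.camera("side");P2=viewer.camera_params("side");u,v=proj(P2,np.array(P2["pose"]),[*(m+ax*174-ny*40),70]).astype(int)
cv2.imwrite("pics/knob2c.png",np.hstack([w[0:400,100:500],cv2.resize(b[v-50:v+50,u-50:u+50],(400,400),interpolation=cv2.INTER_CUBIC)]))
```

```text
22.54407162242754 [173.11207056 -68.62872091] 137.78797752049417
open 0.00995176005010469 [-0.03255935 -0.43312854  0.24560545]
45.9417
```

View pics/knob2c.png

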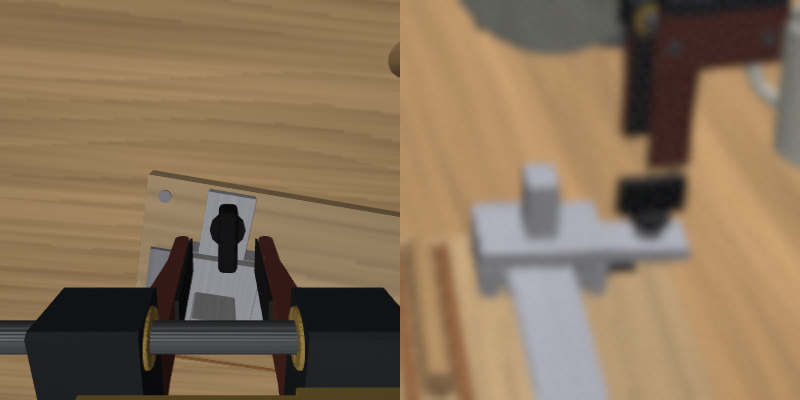

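The knob turned with the tool and its bar is parallel to the jaws again, but I had been gripping the 22 mm hub. I'll regrip higher, on the bar, and recentred.

Run:
```python
from k import *
import k
k.KZ=144;X,Yk=173.0,-68.0
y1=Y-1.4
b0,_,_=meas(4)
env.reach(*pose(y1,X,Yk,180));env.move_l(pose(y1,X,Yk,144)[0],rate=90,f_stop=8)
set_gripper(5);t,f,s=meas();print("w",s["width"],jig(s["tool_pos"]),s["tool_pos"][2],round(t-b0,3),f.round(1))
X,Yk=jig(s["tool_pos"])
pos=lambda yaw:env.move_joints(env.ik([*(m+ax*X+ny*Yk),144],down(yaw)))
th=0
while th<.6:
    th+=.06;pos(y1-th);env.hold(.05);t,f,s=meas();t-=b0
    print(round(th,2),round(t,3),f.round(1),jig(s["tool_pos"]).round(2),round(s["time_s"],1))
    if t>.2: break
```

```text
w 12.059229219696842 [172.69129475 -68.37152174] 144.4405946946702 -0.075 [-4.2 -0.8  3.4]
0.06 -0.052 [-4.7 -0.2  5.4] [172.53 -68.48] 48.0
0.12 0.016 [-5.2 -0.1  5.4] [172.43 -68.48] 48.5
0.18 0.061 [-5.7 -0.4  5.5] [172.3  -68.52] 49.0
0.24 0.107 [-6.3 -0.3  5.8] [172.2  -68.56] 49.4
0.3 0.173 [-6.7 -0.4  5.7] [172.09 -68.57] 49.9
0.36 0.245 [-7.4 -0.9  5.9] [171.95 -68.6 ] 50.4
```

Run:
```python
from k import *
s=env.read_state();X,Yk=172.69,-68.37
y1=Y-1.4;th=.36;b0=-.0
while th<.6:
    th+=.04;env.move_joints(env.ik([*(m+ax*X+ny*Yk),144],down(y1-th)));env.hold(.05);t,f,s=meas()
    print(round(th,2),round(t,3),f.round(1),jig(s["tool_pos"]).round(2),round(s["width"],2),round(s["time_s"],1))
    if t>.255: break
```

```text
0.4 0.378 [-7.6 -0.5  6.1] [171.92 -68.61] 11.92 50.8
```

Run:
```python
from k import *
for i in range(2):
    t,f,s=meas(5);M=R.from_quat(s["orientation"]).as_matrix()
    print(round(t,3),f.round(1),s["wrist_torque"].round(3),"yaw lag",np.arctan2(M[1,0],M[0,0])-(Y-1.4-.4),s["time_s"])
```

```text
0.362 [-7.2 -0.7  5.7] [-1.272  0.052  0.396] yaw lag 0.0027793269879035076 51.0
0.367 [-7.6 -0.4  5.9] [-1.278  0.108  0.403] yaw lag 0.0027794582196037365 51.1667
```

The torque is about 0.36 N m against about 0.1 N m of rubbing, so the clamp is firm and I'll stop here. I'll release, back away and take a last look.

Run:
```python
from k import *
set_gripper(34);t,f,s=meas(3);print(t,f)
env.move_l([*s["tool_pos"][:2],200],rate=120)
c=m+ax*140-ny*30
env.reach([*c,260],down(Y));env.hold(.3)
w,p,P=wrist("fin");print(env.read_state()["time_s"],meas(3)[:2])
b=viewer.camera("side")
cv2.imwrite("pics/finc.png",np.hstack([cv2.resize(w[0:240,180:460],(467,400)),cv2.resize(b[110:230,310:400],(300,400),interpolation=cv2.INTER_CUBIC)]))
```

```text
-0.004911421855155315 [-0.3986714   0.27355656 -0.04678188]
54.4 (np.float64(0.007651253607368042), array([ 0.05670017,  0.29879411, -0.09183739]))
```

View pics/finc.png

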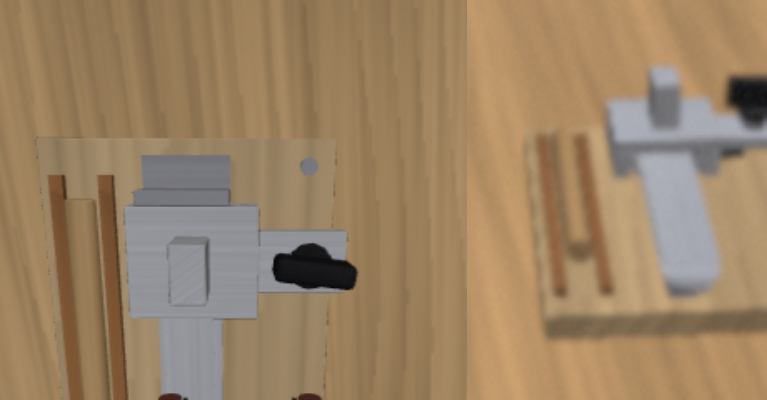

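The last view shows the carriage front edge (v≈206) meeting the plate's edge with no visible gap. The knob has turned about 1.6 rad, the dowel is in place and the gripper is clear. I'll hand it in.

```bash
python3 -c "
from h import *
print(workorder.sign_off(),env.read_state()['time_s'])"
```

```text
the job is handed in; nothing more can be done
the job is handed in; nothing more can be done
```

The silver carriage is on the rail with its knob on the side away from the dowel, run home against the end plate and clamped. I handed the job in at about 55 s; no verdict was reported.

- **Threading and homing:** It slid on with no noticeable resistance. At the plate the push force built to about 9 N, well under the 35 N limit. I then drew it towards the knob side until it met the wear strip, and turned the knob in small steps.
- **Seating check:** The final picture shows no visible gap at the plate, with the dowel in place and the gripper clear. I did not check the other bystanders one by one.
- **Clamp force (uncertain):** The last torque was about 0.36 N m, against the roughly 0.1 N m of rubbing you gave. That suggests about 50 to 75 N, so it probably holds. It may be above the ideal 30 to 60 N, and the least favourable torque factor would put it slightly past 80 N.
- **Knob grasp and readings that disagreed:**
  - My first grasp closed on the 22 mm hub instead of the bar, so I regripped higher. The knob had still turned with the tool.
  - The first grasp ended at 0.225 N m. The second rose faster than a clamp alone should, and the last step overshot my 0.255 N m stop point.
  - The final picture shows the knob at about 1.6 rad, against 1.8 rad for the hand, so part of that last turn was wind-up or slip.

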